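Wedge a plaster mould off its casting board

TASK

Free the plaster mould from its casting board: first clear the modelling tool that lies across the board in front of the mould by standing it in the terracotta tool pot, either end up. Then slide the wooden wedge along the board, thin end first, into the notch under the mould's near edge until that edge just lifts off, about 5 mm clear of the board, and finish still holding the wedge there in the gripper, with only the wedge carrying the raised edge. Leave the other things on the table where they are and never lift the mould's edge much higher than that, or it chips.

Things in the scene. Friction and masses are not known exactly. Their poses are not given: they have to be found in the camera images.
- board: Plywood board fixed to the table, 300 (its x) x 190 (y) x 15 mm thick. Origin: centre of its underside, on the table. The near half (-x, towards the robot) is the bare flat lane, 150 mm long, on which the wedge slides towards +x; the mould stands on the far half, with battens 20 mm high behind it (2 mm play) and beside it (3 mm play).
- mould: White plaster block, 130 x 130 x 40 mm, 0.64 to 0.92 kg, loose on the far half of the board, square to it. Origin: centre of its underside; the -x face is the near face, at the board's middle. At the bottom middle of that face a notch 56 mm wide (y), 7 mm high runs 75 mm deep under the block. A wedge in it tips the block up about its far bottom edge.
- mould_edge (a point): Point in the middle of the mould's near bottom edge (plane of the underside, at the notch's mouth; the notch's roof is 7 mm above it). At rest it is 15 mm above the table, at the board's top; its height above that is the lift.
- wedge: Pale wooden wedge at one side of the board (left or right), 0.09-0.14 kg. Origin: underside, below the middle of an upright grip block 35 (x) x 30 (y) x 55 mm high. From x = 17.5 mm the top slopes along +x from 20 mm high to 3 mm at the thin end (x = 102.5 mm). It meets the notch roof with the thin end 20 mm in; each 5 mm more lifts 1 mm. Pushing takes about 5-15 N.
- wedge_tip (a point): Middle of the wedge's thin end, at the underside, 102.5 mm ahead (+x) of the wedge's origin.
- tool: Wooden modelling tool: straight stick of 16 mm square section, 180 mm long along its x, the last 30 mm at +x tapering to 10 x 4 mm; 40 g. Origin: middle of its length, on the underside. It lies flat across the board's near half, about 80 mm in front of the mould.
- tool_mid (a point): Centre of the modelling tool (middle of its length and section).
- pot: Plain round terracotta tool pot, open at the top, empty, loose, 0.5 kg: 72 mm outside and 60 mm inside diameter, 100 mm tall, inner floor 8 mm above the table. Origin: centre of its underside. It stands on the table on the other side of the board from the wedge.
- offcut: Bystander, to be left alone: a plain rectangular wooden offcut, 110 x 30 x 20 mm, lying flat (no slope, not the wedge). Origin: on its underside.
- jar: Bystander, to be left alone: a white lidded jar, 66 mm across, 85 mm tall. Origin: on its underside.
- bowl: Bystander, to be left alone: a small unglazed bowl, 120 mm across, 50 mm tall. Origin: on its underside.
- cup: Bystander, to be left alone: a white cup, 76 mm across, 80 mm tall, thin walled (not the tool pot). Origin: on its underside.
- brush: Bystander, to be left alone: a flat brush lying on the table, about 200 mm long. Origin: on its underside.
- mallet: Bystander, to be left alone: a wooden mallet lying on the table, about 250 mm long. Origin: on its underside.
- weight: Bystander, to be left alone: a steel disc weight, 60 mm across, 35 mm tall. Origin: on its underside.

How it is judged (in metres and radians):
On the way, in this order (a step that is already met when the one before it is completed fails the run):
1. the modelling tool stands in the tool pot and is let go (horizontal distance between tool_mid and pot below 0.04 m and z of tool_mid in the frame of pot above 0.055 m and (angle between tool's own x axis and vertical below 0.6 rad or angle between tool's own x axis and vertical above 2.54 rad) and contact force between the fingers and tool below 0.2 N and angle between pot's own z axis and vertical below 0.15 rad), for 0.2 s.
2. the wedge, held in the gripper, carries the mould's near edge just off the board (z of mould_edge in the frame of board between 0.017 and 0.024 m and contact force between wedge and mould above 0.5 N and contact force between the fingers and wedge above 2 N and x of wedge_tip in the frame of mould above -0.055 m and y of wedge_tip in the frame of mould between -0.03 and 0.03 m and contact force between each of the arm, the fingers and mould below 0.5 N), for 0.2 s.
At the end, for the whole second after the job is handed in: The tool stands released in the upright pot, within 35 degrees of vertical, its middle 55 mm or more above the pot's underside. The gripped wedge, thin end 10 mm or more inside the notch, carries the mould's near edge 2 to 9 mm off the board; the robot does not touch the mould; all at rest (all of step 1 and all of step 2 and horizontal distance between mould_edge and board below 0.02 m and linear speed of mould below 0.02 m/s and linear speed of tool below 0.03 m/s); the arm keeps its last pose, push and grip.
It fails at once if the mould's near edge is lifted more than 14 mm off the board (z of mould_edge in the frame of board above 0.029 m).
It fails at once if the mould is shoved or dragged more than 20 mm (horizontal distance between mould_edge and board above 0.02 m).
It fails at once if the tool pot is knocked over (angle between pot's own z axis and vertical above 0.6 rad).
It fails at once if a bystander is moved more than 30 mm (distance of any of offcut, jar, bowl, cup, brush, mallet, weight from where it was at the start of the episode above 0.03 m).
It also fails if it takes over 56 s, if anything falls off the work surface, if the arm or the gripper's body presses on something with over 40 N, if the wrist force passes 120 N, or if a joint passes its speed limit or range.

ROBOT

A 6-joint arm with a two-finger parallel gripper is mounted at the origin on the work surface. World frame = base frame: x ahead of the robot, y to its left, z up, the work surface at z = 0. Lengths are in m, angles in degrees, forces in N, time in s.
With the tool pointing down it reaches from about 0.4 to 0.825 m from the base axis. Payload 7 kg.
Tool frame: the origin (TCP) lies on the centre line of the jaws, within the pads' length; the fingertips stand 19 mm ahead of it and the grasp point (between the pads) is the TCP (r.tip_extent is the distance from the TCP to the fingertips, in m); z points along the fingers, y is the line along which they close (so a half turn about z gives the same grasp; the last joint's range is limited). The gripper opens to 88 mm and grips with 3 to 60 N. Pads are 19 mm wide; open, the fingers measure 130 mm over their backs; the gripper's body (78 mm by 193 mm) begins 47 mm behind the grasp point.
Start: joints at [-47.951, 20.546, 0.682, 0, -70.136, -16.507], TCP at [0.291, -0.609, 0.246] pointing down, gripper open.
Joint ranges: [-176.03, 176.03], [-82.01, 121.73], [-58.28, 71.71], [-173.87, 95.51], [-174.79, -0.11], [-173.66, 173.66]. Speed limits (degrees/s): [136.94, 136.94, 172.46, 180, 180, 180].

INTERFACE

Orientations are given as [roll, pitch, yaw] about the fixed x, y, z axes, in that order (R = Rz(yaw) Ry(pitch) Rx(roll)).
In Python, from plant import r gives the robot as it stands. The module is installed in compiled form; this text tells all that it offers.
- The arm moves only by the tool jog_arm, never from a script. Its argument "deltas" is a list that holds one entry, the list of rows, each a list of 5 numbers: the opening, from -1 (shut) to 1 (fully open), then the shift along the world's x, y, z in cm, then the turn about the world's z in rad. In form: [[[claw, dx, dy, dz, turn], ...]]. A call has 1 to 8 rows; each row shifts and turns the commanded pose from where the row before left it; what a row does not reach is not made up. A row lasts 1/8 s, in which the tool goes at most 62.5 mm and 10.7 degrees, less where a joint would pass 70% of its speed; a pose out of reach is approached as far as the arm can. A call with a gripper value outside its range is refused whole. The fingers move at their own pace and stop on an object; "force" is the grip in N (left out, the last holds). Time passes only in rows, so rows that do not move let the fingers close. It gives the time, the measured TCP pose, the force, the opening and the grip force at its end, in the units of the state.
- r.get_state(): the state, without advancing time (a new reading comes with each control period).
- r.capture(name): name is "scene" or "side" or "wrist"; returns the picture (384x512x3 uint8, blue, green, red); there is no depth.
- r.camera_info(name): a dict with "fx", "fy", "cx", "cy" (pixels), "view" (4x4, takes a point from world to camera coordinates). Camera axes: x right, y up, looking along -z (the intrinsics and any distortion apply to the point x, -y, -z); pixel columns grow to the right and rows downward; lengths in m; the calibration is good to about 2 mm. A picture is of the moment at which its call begins: read the wrist's pose just before it. camera_info takes no time and is no camera call; for the wrist camera it gives the pose at the moment of the call.
- r.close_job(): hands the job in; it is judged then, once.
The state is a dict: "time_s": time; "joints": joint angles; "qd": joint speeds; "joint_torque": joint torques, N m; "tcp_pos": TCP position; "eef_rot": TCP orientation; "contact_force": force on the tool from outside, world axes, zero at the start; "moment": the same for the moment, N m; "gripper_width": finger opening in m; "gripper_force": force on a finger pad.
Only numpy, scipy, OpenCV 4.12 (cv2) and the standard library are available. Lean on these libraries where they do the work, as an engineer would, in place of code of your own. Each camera call takes 0.05 s, during which the arm holds its last target. There are 200 camera calls.

## Working session

There is one attempt and no reset: what is moved stays moved. The work goes in short steps, Python scripts to look and compute and a tool call to move; the robot and the scene stay as the last step left them, time stands still between calls to the robot, and variables do not carry over. Pictures are saved under pics/ and viewed, at most 10 in all, crops included, and the job is handed in when it is done.

Besides the shell and the picture viewer there is one more tool, called after "Request:" in YAML: its name, and indented under it one key for each argument. jog_arm: Moves the arm, as the interface text tells. Its arguments: {"type":"object","properties":{"deltas":{"type":"array"},"force":{"type":"number"}},"required":["deltas"]}

```bash
mkdir -p pics; python3 - <<'E'
from plant import r
import cv2,numpy as np
s=r.get_state();print(s)
for n in("scene","side"):
    cv2.imwrite(f"pics/{n}0.png",cv2.resize(r.capture(n),(800,600),interpolation=cv2.INTER_CUBIC));i=r.camera_info(n);print(n,{k:(np.round(v,4).tolist()) if not isinstance(v,str) else v for k,v in i.items()})
E
```

```text
{'time_s': 0.0, 'joints': array([-4.79514896e+01,  2.05913788e+01,  6.32184273e-01, -2.03005510e-02,
       -7.01352253e+01, -1.65073608e+01]), 'qd': array([ 0.03736339,  0.03606498,  0.03807354, -0.00725549,  0.03885321,
        0.00520523]), 'joint_torque': array([ 4.12677355e-04, -5.82720888e+01,  2.93054116e+01,  6.99736789e+00,
        6.74028648e-03, -1.71280631e-04]), 'tcp_pos': array([ 0.29081106, -0.60862177,  0.24461065]), 'eef_rot': array([ 1.79904049e+02, -8.53387623e-03, -1.54465757e+02]), 'contact_force': array([ 0.01020539, -1.28898513, -0.25714801]), 'moment': array([-0.01579039, -0.0304994 ,  0.01026463]), 'gripper_force': 0.0, 'gripper_width': 0.08789661291297274}
scene {'fx': 464.5154, 'fy': 464.5154, 'cx': 257.5365, 'cy': 191.8203, 'view': [[-0.037, 0.9993, -0.0039, 0.0063], [-0.8311, -0.0286, 0.5554, 0.4072], [0.5549, 0.0238, 0.8316, -1.5786], [0.0, 0.0, 0.0, 1.0]]}
side {'fx': 445.8845, 'fy': 445.8845, 'cx': 250.7524, 'cy': 190.6955, 'view': [[-0.9925, -0.1219, 0.0053, 0.5284], [0.0856, -0.6651, 0.7418, -0.0812], [-0.087, 0.7367, 0.6706, -1.4158], [0.0, 0.0, 0.0, 1.0]]}
```

View pics/scene0.png

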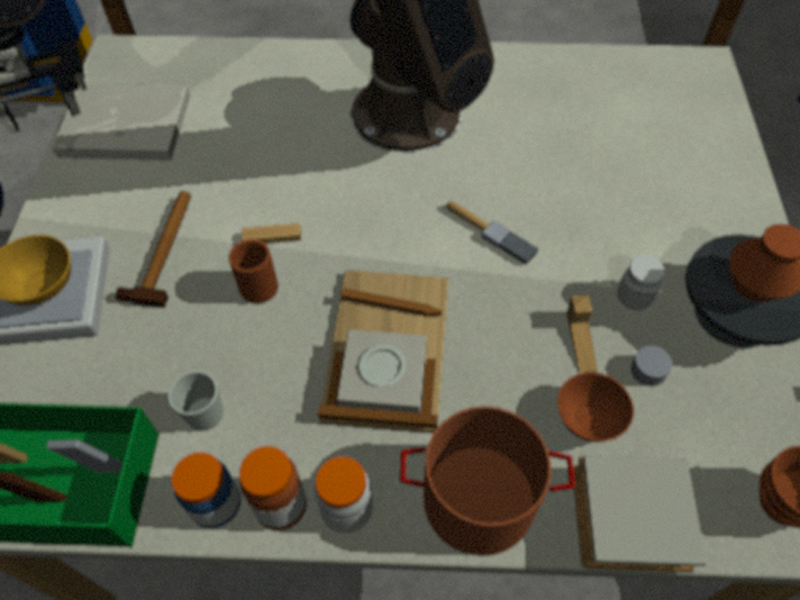

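View pics/side0.png

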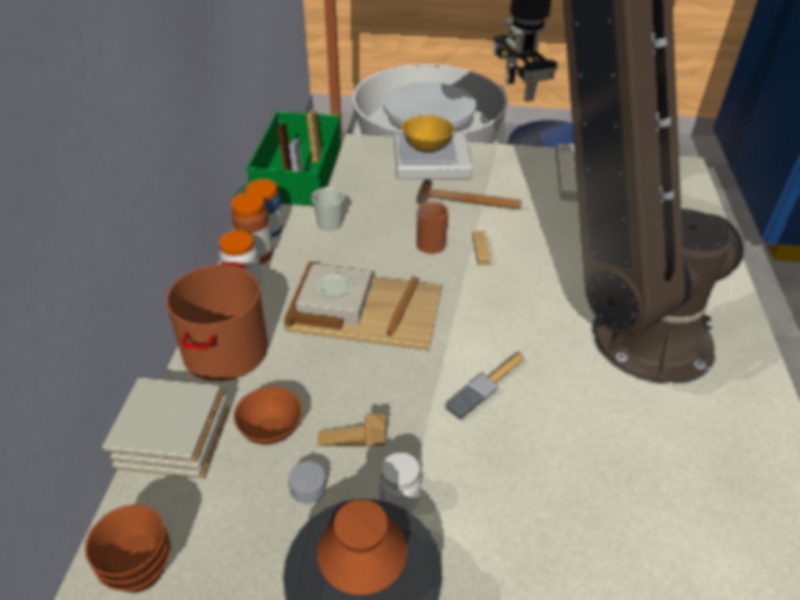

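The scene view (800 px wide) shows the board at (343–447, 272–425), with the tool across it from (342,294) to (440,310). The pot is at (252,255). The wedge block is at (581,303), with its tip near (588,373) by the bowl. The side view agrees.

```bash
cat > h.py <<'E'
from plant import r
import cv2,numpy as np
def ray(n,uv,info=None):
    i=info or r.camera_info(n);V=np.array(i["view"]);R,t=V[:3,:3],V[:3,3]
    d=np.array([(uv[0]-i["cx"])/i["fx"],-(uv[1]-i["cy"])/i["fy"],-1.])
    return -R.T@t,R.T@d
def at(n,uv,z,info=None):
    c,d=ray(n,uv,info);return (c+d*(z-c[2])/d[2])[:2]
def proj(n,P,info=None):
    i=info or r.camera_info(n);V=np.array(i["view"]);p=np.atleast_2d(P)@V[:3,:3].T+V[:3,3]
    return np.c_[i["cx"]+i["fx"]*p[:,0]/-p[:,2],i["cy"]-i["fy"]*p[:,1]/-p[:,2]]
E
python3 - <<'E'
from h import *
S=1.5625
for l,n,p,z in [("bNL","scene",(343,272),.015),("bNR","scene",(447,278),.015),("bFR","scene",(440,425),.035),
 ("toolL","scene",(342,294),.027),("toolR","scene",(440,310),.025),("pot","scene",(251,250),.1),("wblk","scene",(581,299),.055),("wtip","scene",(588,373),.003),
 ("bNL","side",(441,283),.015),("bNR","side",(430,346),.015),("tool+y","side",(393,331),.025),("tool-y","side",(415,281),.027),("pot","side",(432,210),.1),("wblk","side",(376,418),.055),("wtip","side",(319,439),.003),("bowlrim","scene",(595,400),.05),("jar","scene",(647,268),.085),("weight","scene",(653,360),.035),("offcut","scene",(271,230),.02)]:
    print(l,n,at(n,np.array(p)/S,z).round(3))
E
```

```text
bNL scene [ 0.443 -0.098]
bNR scene [0.449 0.091]
bFR scene [0.746 0.08 ]
toolL scene [ 0.499 -0.094]
toolR scene [0.525 0.079]
pot scene [ 0.463 -0.249]
wblk scene [0.514 0.318]
wtip scene [0.629 0.329]
bNL side [ 0.437 -0.098]
bNR side [0.445 0.095]
tool+y side [0.521 0.072]
tool-y side [ 0.492 -0.083]
pot side [ 0.472 -0.248]
wblk side [0.521 0.315]
wtip side [0.62  0.333]
bowlrim scene [0.702 0.323]
jar scene [0.467 0.429]
weight scene [0.618 0.43 ]
offcut scene [ 0.353 -0.242]
```

Request:
jog_arm:
  deltas:
    - [[1,2.3,5.3,-0.2,0.12],[1,2.3,5.3,-0.2,0.12],[1,2.3,5.3,-0.2,0.12],[1,2.3,5.3,-0.2,0.12],[1,2.3,5.3,-0.2,0.12],[1,2.3,5.3,-0.2,0.12],[1,2.3,5.3,-0.2,0.12],[1,2.3,5.3,-0.2,0.12]]

```text
time_s: 1.1
tcp_pos: [0.4753, -0.1831, 0.2295]
eef_rot: [-180.0, 0.0, -99.2]
contact_force: [0.3, -0.0, 0.8]
gripper_width: 0.0881
gripper_force: 0.0
```

Request:
jog_arm:
  deltas:
    - [[0,2,5,0,0],[0,0,0,0,0]]

```text
time_s: 1.35
tcp_pos: [0.496, -0.1321, 0.2293]
eef_rot: [180.0, 0.0, -99.2]
contact_force: [0.1, -0.4, 0.2]
gripper_width: 0.0731
gripper_force: 0.0
```

```bash
python3 - <<'E'
from h import *
s=r.get_state();print(s["time_s"],s["tcp_pos"],s["eef_rot"])
i=r.camera_info("wrist");np.save("w1.npy",i,allow_pickle=True)
cv2.imwrite("pics/w1.png",cv2.resize(r.capture("wrist"),(800,600),interpolation=cv2.INTER_CUBIC))
E
```

```text
1.35 [ 0.49602268 -0.13207675  0.22929553] [ 1.79986959e+02  1.05131243e-02 -9.92055898e+01]
```

View pics/w1.png

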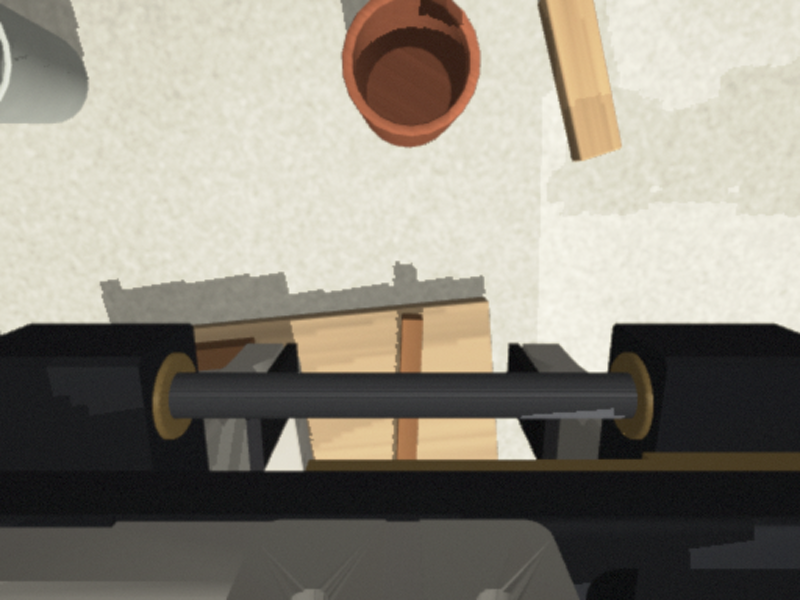

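The wrist picture shows the blunt end of the stick at about (412,316), its top running down to (409,460). The board's near corner is at (487,299), and the pot rim is centred near (411,70).

```bash
python3 - <<'E'
from h import *
i=np.load("w1.npy",allow_pickle=True).item();S=1.5625
print(ray("wrist",(0,0),i)[0])
for l,p,z in [("endL",(402,315),.031),("endR",(423,315),.031),("downL",(400,459),.031),("downR",(418,459),.031),("bcorner",(487,299),.015),("bedge",(497,458),.015),("bedgeL",(195,325),.015),("potL",(344,65),.1),("potR",(480,65),.1),("potnear",(410,137),.1),("offc",(575,160),.02)]:
    print(l,at(0,np.array(p)/S,z,i).round(4))
E
```

```text
[ 0.4853024  -0.19557774  0.36915478]
endL [ 0.5014 -0.0985]
endR [ 0.4862 -0.096 ]
downL [0.522  0.0183]
downR [0.5079 0.0206]
bcorner [ 0.4364 -0.096 ]
bedge [0.4443 0.0404]
bedgeL [ 0.6607 -0.1115]
potL [ 0.506 -0.255]
potR [ 0.4371 -0.2438]
potnear [ 0.4781 -0.2148]
offc [ 0.3648 -0.187 ]
```

Request:
jog_arm:
  deltas:
    - [[0,-0.1,3.7,-4,-0.02],[0,0,0,-6,0],[0,0,0,-5,0],[0,0,0,-4.2,0],[0,0,0,0,0],[-1,0,0,0,0],[-1,0,0,0,0],[-1,0,0,0,0]]
  force: 6

```text
time_s: 2.4
tcp_pos: [0.4941, -0.0983, 0.0379]
eef_rot: [-180.0, 0.0, -100.6]
contact_force: [-0.8, 0.4, 0.0]
gripper_width: 0.0194
gripper_force: 0.0
```

Request:
jog_arm:
  deltas:
    - [[-1,0,0,0,0]]

```text
time_s: 2.52
tcp_pos: [0.4941, -0.0981, 0.0379]
eef_rot: [-180.0, 0.0, -100.6]
contact_force: [1.2, -1.1, 1.3]
gripper_width: 0.0162
gripper_force: 6.0
```

Request:
jog_arm:
  deltas:
    - [[-1,0,0,3,0],[-1,0,0,5,0],[-1,0,0,5,0],[-1,0,0,5,0],[-1,0,0,4,0],[-1,0,0,3,0],[-1,0,0,0,0],[-1,0,0,0,0]]
  force: 4

```text
time_s: 3.52
tcp_pos: [0.4934, -0.0979, 0.2869]
eef_rot: [179.9, 0.0, -100.6]
contact_force: [0.7, -0.0, -1.3]
gripper_width: 0.0159
gripper_force: 4.0
```

```bash
python3 - <<'E'
from h import *
s=r.get_state();print(s["time_s"],s["tcp_pos"],s["eef_rot"],s["gripper_width"],s["gripper_force"],s["moment"])
a=r.capture("scene");b=r.capture("side")
print(proj("scene",s["tcp_pos"]),proj("side",s["tcp_pos"]))
c=lambda im,n:cv2.resize(im[max(0,int(proj(n,s["tcp_pos"])[0,1])-75):,:][:200,max(0,int(proj(n,s["tcp_pos"])[0,0])-66):][:,:133],(399,600),interpolation=cv2.INTER_CUBIC)
cv2.imwrite("pics/l1.png",np.hstack([c(a,"scene"),c(b,"side")]))
E
```

```text
3.525 [ 0.4934348  -0.09789349  0.28685434] [ 1.79947866e+02  1.63744581e-02 -1.00607889e+02] 0.01588832598301883 3.9996088296175003 [ 0.00965197  0.07684868 -0.0261309 ]
[[209.3188773  122.60912446]] [[268.09126662 111.07436502]]
```

View pics/l1.png

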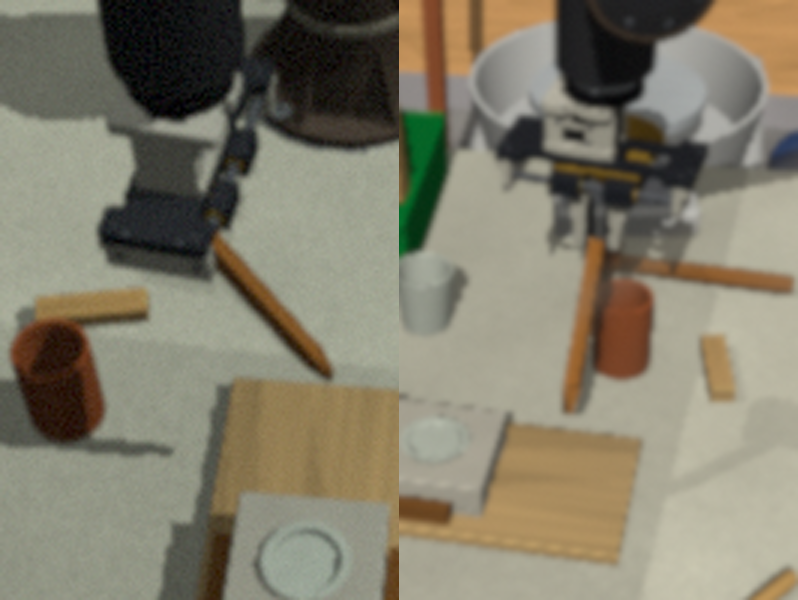

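Request:
jog_arm:
  deltas:
    - [[-1,0,0,4,0],[-1,0,0,-4,0],[-1,0,0,4,0],[-1,0,0,-4,0],[-1,0,0,4,0],[-1,0,0,0,0],[-1,0,0,0,0]]
  force: 3

```text
time_s: 4.5
tcp_pos: [0.4939, -0.0979, 0.3268]
eef_rot: [179.9, 0.0, -100.6]
contact_force: [0.1, 0.4, -1.0]
gripper_width: 0.0158
gripper_force: 3.0
```

```bash
cat > tool.py <<'E'
from h import *
s=r.get_state();print(s["time_s"],s["tcp_pos"],s["gripper_width"],s["gripper_force"])
# predicted tip pixels per droop angle; brightness match of brown along the stick
y=np.radians(s["eef_rot"][2]+180);u=np.array([np.cos(y),np.sin(y),0]);P=s["tcp_pos"]-[0,0,.012]
ims={n:cv2.cvtColor(r.capture(n),cv2.COLOR_BGR2HSV) for n in("scene","side")}
for a in range(0,131,10):
    A=np.radians(a);d=np.cos(A)*u-np.sin(A)*np.array([0,0,1]);L=np.linspace(.02,.165,60)[:,None]
    o=[]
    for n in ims:
        q=proj(n,P+L*d).round().astype(int);h=ims[n][q[:,1].clip(0,383),q[:,0].clip(0,511)].astype(int)
        o.append(((h[:,0]<20)&(h[:,1]>110)&(h[:,2]>60)).mean().round(2))
    print(a,o)
E
python3 tool.py
```

```text
4.5 [ 0.49387946 -0.09789174  0.32679894] 0.015759475420867152 2.997545264661312
0 [np.float64(0.0), np.float64(0.1)]
10 [np.float64(0.0), np.float64(0.13)]
20 [np.float64(0.0), np.float64(0.15)]
30 [np.float64(0.0), np.float64(0.17)]
40 [np.float64(0.02), np.float64(0.2)]
50 [np.float64(0.05), np.float64(0.25)]
60 [np.float64(0.13), np.float64(0.33)]
70 [np.float64(0.25), np.float64(0.57)]
80 [np.float64(0.17), np.float64(1.0)]
90 [np.float64(0.0), np.float64(1.0)]
100 [np.float64(0.0), np.float64(0.78)]
110 [np.float64(0.0), np.float64(0.63)]
120 [np.float64(0.17), np.float64(0.3)]
130 [np.float64(0.0), np.float64(0.23)]
```

Request:
jog_arm:
  deltas:
    - [[-1,0,0,0,0],[-1,-0.4,-3,0,0],[-1,-0.5,-4,0,0],[-1,-0.5,-4,0,0],[-1,-0.5,-3,0,0],[-1,-0.3,-2,0,0],[-1,0,0,0,0],[-1,0,0,0,0]]
  force: 10

```text
time_s: 5.6
tcp_pos: [0.472, -0.2577, 0.3273]
eef_rot: [180.0, 0.0, -100.6]
contact_force: [0.8, -0.8, -1.1]
gripper_width: 0.0161
gripper_force: 10.0
```

```bash
python3 tool.py | sed -n '1p;8,12p'; python3 - <<'E'
from h import *
s=r.get_state()
a=r.capture("scene");b=r.capture("side")
o=[]
for n,im in(("scene",a),("side",b)):
    p=proj(n,s["tcp_pos"])[0].astype(int);x,y=max(0,p[0]-66),max(0,p[1]-60);print(n,p,x,y)
    o.append(cv2.resize(im[y:y+200,x:x+133],(399,600),interpolation=cv2.INTER_CUBIC))
cv2.imwrite("pics/l2.png",np.hstack(o))
E
```

```text
5.6 [ 0.47197304 -0.25774046  0.3272756 ] 0.016054990840139255 9.997488409280777
60 [np.float64(0.27), np.float64(0.6)]
70 [np.float64(0.5), np.float64(0.88)]
80 [np.float64(0.53), np.float64(1.0)]
90 [np.float64(0.0), np.float64(1.0)]
100 [np.float64(0.0), np.float64(0.63)]
scene [138 101] 72 41
side [279  73] 213 13
```

View pics/l2.png

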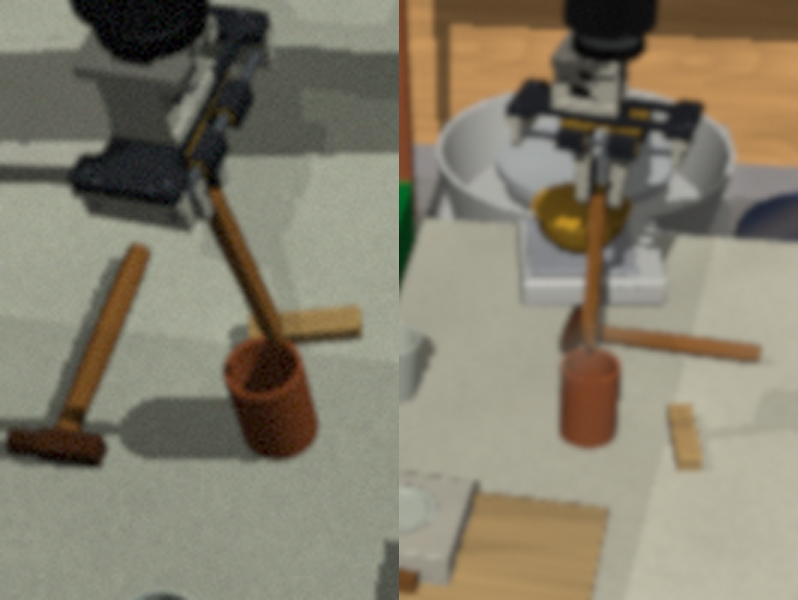

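The stick hangs nearly upright from the gripper. Its tip is at scene px (164,155) and side px (276,130), just above and near the pot mouth.

```bash
python3 - <<'E'
from h import *
c1,d1=ray("scene",(164.3,155));c2,d2=ray("side",(276.3,129.7))
k=np.linalg.lstsq(np.c_[d1,-d2],c2-c1,rcond=None)[0]
print(c1+k[0]*d1,c2+k[1]*d2)
# pot again from current views: 
print(at("scene",(72+264/3,41+365/3),.1),at("side",(213+190/3,13+367/3),.1))
E
```

```text
[ 0.47119172 -0.23177116  0.13300207] [ 0.47255757 -0.23078308  0.13165255]
[ 0.47171431 -0.24889987] [ 0.47199024 -0.2424959 ]
```

Request:
jog_arm:
  deltas:
    - [[-1,0,-0.9,0,0],[-1,0,0,-2,0],[-1,0,0,-3,0],[-1,0,0,-3,0],[-1,0,0,-2,0],[-1,0,0,-1,0],[-1,0,0,-0.5,0],[-1,0,0,0,0]]

```text
time_s: 6.8
tcp_pos: [0.4723, -0.2671, 0.2129]
eef_rot: [-180.0, -0.0, -100.6]
contact_force: [0.5, -0.1, 0.3]
gripper_width: 0.0158
gripper_force: 10.0
```

```bash
python3 - <<'E'
from h import *
s=r.get_state()
print(s["time_s"],s["contact_force"])
a=r.capture("scene");b=r.capture("side")
o=[]
for n,im in(("scene",a),("side",b)):
    p=proj(n,s["tcp_pos"])[0].astype(int);x,y=max(0,p[0]-66),max(0,p[1]-60);print(n,p,x,y)
    o.append(cv2.resize(im[y:y+200,x:x+133],(399,600),interpolation=cv2.INTER_CUBIC))
cv2.imwrite("pics/l3.png",np.hstack(o))
E
```

```text
6.8 [ 0.48810606 -0.11488453  0.32677843]
scene [144 134] 78 74
side [278 103] 212 43
```

View pics/l3.png

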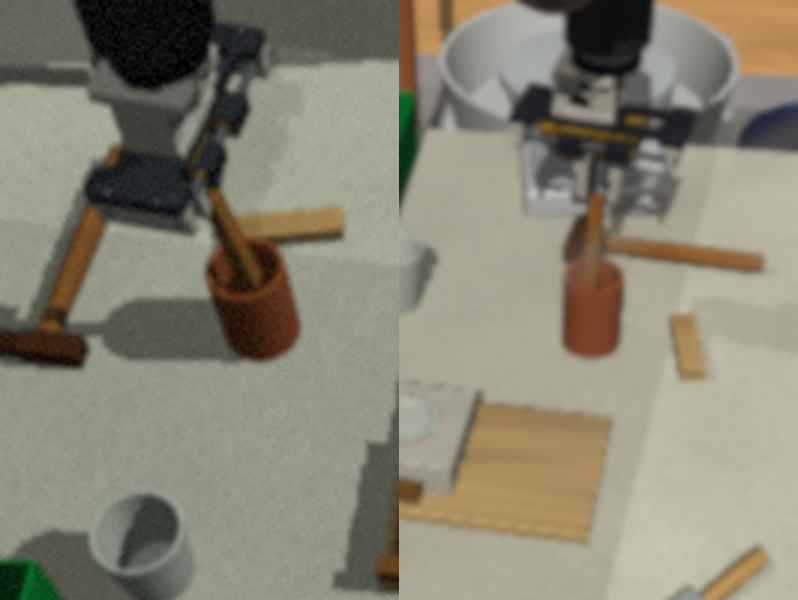

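The stick is inside the pot, entering the mouth at about (250,265) in the scene crop. I'll lower it a bit more and release.

Request:
jog_arm:
  deltas:
    - [[-1,0,0,-1,0],[-1,0,0,-0.7,0],[-1,0,0,0,0],[-0.3,0,0,0,0],[-0.3,0,0,0,0],[-0.3,0,0,0,0],[-0.3,0,0,0,0],[-0.3,0,0,0,0]]

```text
time_s: 7.9
tcp_pos: [0.472, -0.267, 0.1955]
eef_rot: [180.0, -0.0, -100.6]
contact_force: [-0.6, -1.0, 0.3]
gripper_width: 0.0307
gripper_force: 0.0
```

Request:
jog_arm:
  deltas:
    - [[-0.3,0,0,3,0],[-0.3,0,0,5,0],[-0.3,0,0,5,0],[-0.3,0,0,0,0]]

```text
time_s: 8.4
tcp_pos: [0.4737, -0.2678, 0.3301]
eef_rot: [-179.5, -0.1, -100.6]
contact_force: [0.6, 0.6, -0.3]
gripper_width: 0.031
gripper_force: 0.0
```

```bash
python3 - <<'E'
from h import *
s=r.get_state()
print(s["time_s"],s["contact_force"])
a=r.capture("scene");b=r.capture("side")
o=[]
for n,im,m in(("scene",a,(.5,.33,.03)),("side",b,(.55,.33,.03))):
    p=proj(n,(.47,-.25,.1))[0].astype(int);x,y=p[0]-50,p[1]-60;print(n,x,y)
    t=cv2.resize(im[y:y+100,x:x+130],(390,300),interpolation=cv2.INTER_CUBIC)
    p=proj(n,(.55,.34,.03))[0].astype(int);x,y=p[0]-65,p[1]-50;print(n,x,y)
    o.append(np.vstack([t,cv2.resize(im[y:y+100,x:x+130],(390,300),interpolation=cv2.INTER_CUBIC)]))
cv2.imwrite("pics/l4.png",np.hstack(o))
E
```

```text
8.4 [ 0.63637942  0.60719258 -0.29894045]
scene 109 102
scene 314 157
side 227 74
side 163 229
```

View pics/l4.png

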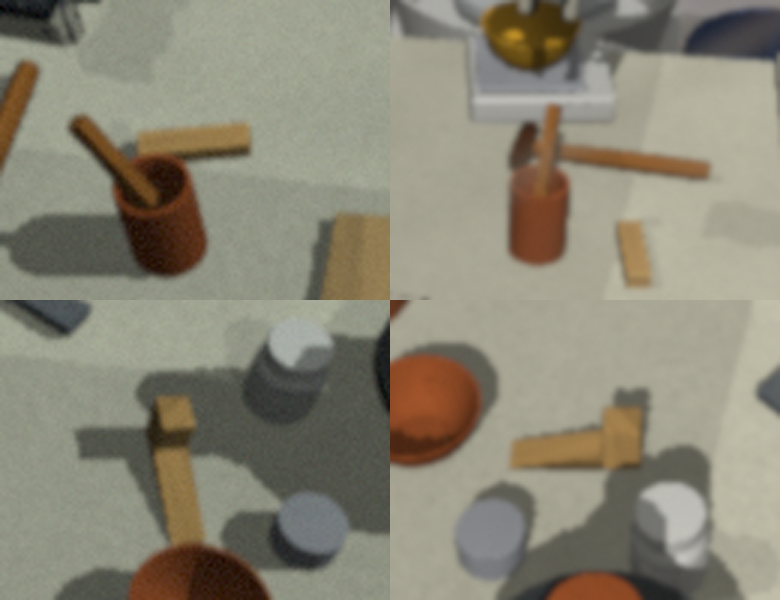

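The tool stands in the pot, with its top at scene px (136,143) and side px (281,110). The wedge block top is at scene (372,195) and side (240,269). The thin end is at side (204,281), clear of the bowl.

```bash
python3 - <<'E'
from h import *
c1,d1=ray("scene",(135.7,142.7));c2,d2=ray("side",(281.3,110))
k=np.linalg.lstsq(np.c_[d1,-d2],c2-c1,rcond=None)[0]
print("top",c1+k[0]*d1,c2+k[1]*d2)
c=lambda n,x,y:(x/3+dict(scene=314,side=163)[n],y/3+dict(scene=157,side=229)[n])
for p in [(157,102),(187,97),(194,126),(160,132)]: print("blk sc",at("scene",c("scene",*p),.055).round(4))
for p in [(605-390,110),(641-390,107),(640-390,133),(604-390,137)]: print("blk sd",at("side",c("side",*p),.055).round(4))
for p in [(512-390,142),(514-390,168)]: print("tip sd",at("side",c("side",*p),.003).round(4))
E
```

```text
top [ 0.46176364 -0.300653    0.16877955] [ 0.46214145 -0.30038354  0.16836875]
blk sc [0.5136 0.3037]
blk sc [0.5073 0.331 ]
blk sc [0.538  0.3339]
blk sc [0.5453 0.3034]
blk sd [0.5379 0.311 ]
blk sd [0.5064 0.3036]
blk sd [0.5036 0.3324]
blk sd [0.5343 0.3406]
tip sd [0.6245 0.318 ]
tip sd [0.617  0.3463]
```

Request:
jog_arm:
  deltas:
    - [[0,0,5.8,0,-0.12],[0,0,5.8,0,-0.12],[0,0,5.8,0,-0.12],[0,0,5.8,0,-0.12],[0,0,5.8,0,-0.12],[0,0,5.8,0,-0.12],[0,0,5.8,0,-0.12],[0,0,5.8,0,-0.12]]

```text
time_s: 9.5
tcp_pos: [0.4711, 0.1986, 0.3243]
eef_rot: [-180.0, -0.1, -155.8]
contact_force: [1.6, 0.4, 0.5]
gripper_width: 0.0434
gripper_force: 0.0
```

Request:
jog_arm:
  deltas:
    - [[0.2,1,5.8,0,-0.12],[0.2,2,5.6,-2,-0.12],[0.2,2,0.5,-4,0],[0.2,0,0,-3,0],[0.2,0,0,0,0],[0.2,0,0,0,0]]

```text
time_s: 10.25
tcp_pos: [0.5222, 0.3158, 0.2363]
eef_rot: [-180.0, 0.0, -169.3]
contact_force: [-0.0, 0.0, 0.4]
gripper_width: 0.0527
gripper_force: 0.0
```

```bash
python3 - <<'E'
from h import *
s=r.get_state();print(s["time_s"],s["tcp_pos"],s["eef_rot"],s["joints"])
i=r.camera_info("wrist");np.save("w2.npy",i,allow_pickle=True)
cv2.imwrite("pics/w2.png",cv2.resize(r.capture("wrist"),(800,600),interpolation=cv2.INTER_CUBIC))
E
```

```text
10.25 [0.52221825 0.31576724 0.23634318] [-1.79985639e+02  2.99089104e-02 -1.69344082e+02] [ 4.94964545e+01  1.48395453e+01 -8.68617096e+00  3.26612094e-02
 -6.64599978e+01 -1.28853581e+02]
```

View pics/w2.png

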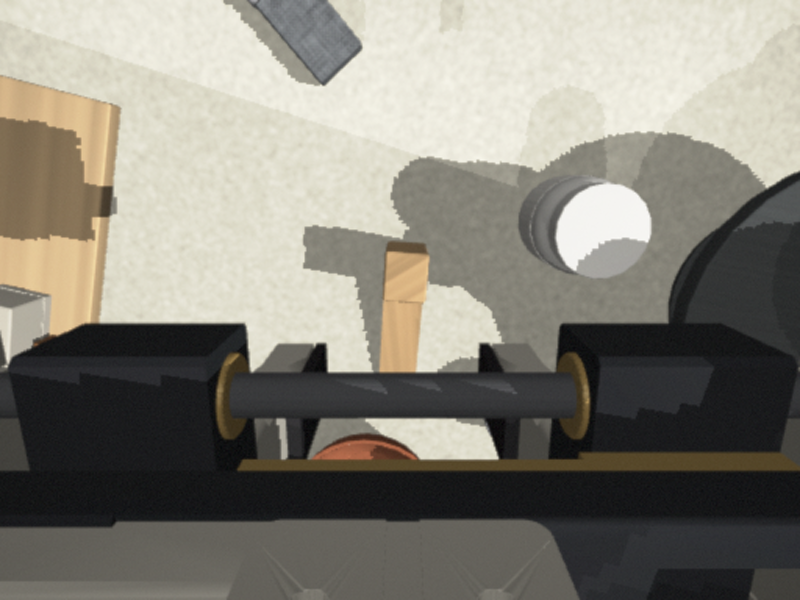

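The block's top face has corners at about (386,251), (429,252), (427,301) and (384,299). The board's near +y corner is at (119,105).

```bash
python3 - <<'E'
from h import *
i=np.load("w2.npy",allow_pickle=True).item();S=1.5625
Q=[at(0,np.array(p)/S,.055,i) for p in [(386,251),(429,252),(427,301.5),(384,299)]]
print(np.round(Q,4),np.mean(Q,0))
for l,p,z in [("slopeL0",(382,301),.02),("slopeL1",(378,373),.008),("slR0",(424,303),.02),("slR1",(418,373),.008),("bc",(119,105),.015),("be",(100,322),.015),("bnear",(0,76),.015),("mould corner",(50,295),.055)]: print(l,at(0,np.array(p)/S,z,i).round(4))
print(proj(0,[(.53,.32,.055)],i)*S)
E
```

```text
[[0.5078 0.3031]
 [0.5031 0.3316]
 [0.5371 0.3371]
 [0.5408 0.3076]] [0.52221054 0.3198475 ]
slopeL0 [0.5517 0.3067]
slopeL1 [0.6157 0.3142]
slR0 [0.5473 0.3386]
slR1 [0.6096 0.3465]
bc [0.447  0.1003]
be [0.6106 0.0924]
bnear [0.4432 0.0184]
mould corner [0.5804 0.0815]
[[404.59199254 287.19325266]]
```

```bash
python3 - <<'E'
import cv2,numpy as np
a=cv2.imread("pics/scene0.png")[260:435,315:455];b=cv2.imread("pics/side0.png")[245:365,280:450]
A=cv2.resize(a,None,fx=2.5,fy=2.5,interpolation=cv2.INTER_CUBIC);B=cv2.resize(b,None,fx=2.5,fy=2.5,interpolation=cv2.INTER_CUBIC)
c=np.zeros((440,780,3),np.uint8);c[:A.shape[0],:A.shape[1]]=A[:440];c[:B.shape[0],352:352+B.shape[1]]=B
cv2.imwrite("pics/m.png",c)
E
```

```text
(no output)
```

View pics/m.png

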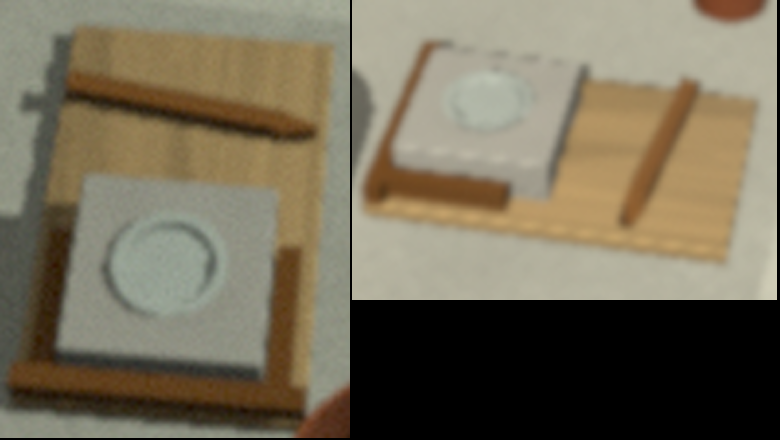

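Request:
jog_arm:
  deltas:
    - [[0.2,0,0.4,-4,-0.05],[0.2,0,0,-5,0],[0.2,0,0,-5,0],[0.2,0,0,-3,0],[0.2,0,0,-2.1,0],[0.2,0,0,0,0],[0.2,0,0,0,0]]

```text
time_s: 11.18
tcp_pos: [0.5229, 0.3206, 0.0465]
eef_rot: [179.9, 0.1, -172.2]
contact_force: [0.5, 0.3, 0.7]
gripper_width: 0.0527
gripper_force: 0.0
```

The mould top is visible in both views: scene crop corners at (85,178), (277,190), (265,367) and (58,355), and side crop corners at (586,68), (549,166), (397,150) and (428,45).

Request:
jog_arm:
  deltas:
    - [[-1,0,0,0,0],[-1,0,0,0,0],[-1,0,0,0,0],[-1,0,0,0,0]]
  force: 35

```text
time_s: 11.68
tcp_pos: [0.5221, 0.3198, 0.0452]
eef_rot: [180.0, 0.0, -172.2]
contact_force: [-1.7, -1.1, 6.1]
gripper_width: 0.03
gripper_force: 34.5
```

```bash
python3 - <<'E'
from h import *
S=1.5625
sc=lambda x,y:(np.array([x/2.5+315,y/2.5+260]))/S
sd=lambda x,y:(np.array([(x-352)/2.5+280,y/2.5+245]))/S
Q=[]
for l,p in zip("NL NR FR FL".split(),[(85,178),(277,190),(265,367),(58,355)]): q=at("scene",sc(*p),.055);Q.append(q);print(l,q.round(4))
print(np.mean(Q,0))
Q=[]
for l,p in zip("NL NR FR FL".split(),[(586,68),(549,166),(397,150),(428,45)]): q=at("side",sd(*p),.055);Q.append(q);print("side",l,q.round(4))
print(np.mean(Q,0))
for p in [(75,28),(330,45)]: print("board",at("scene",sc(*p),.015).round(4))
for p in [(755,98),(727,248)]: print("board sd",at("side",sd(*p),.015).round(4))
E
```

```text
NL [ 0.5921 -0.0729]
NR [0.597  0.0548]
FR [0.7254 0.0497]
FL [ 0.7218 -0.0798]
[ 0.65909207 -0.012051  ]
side NL [ 0.58   -0.0683]
side NR [0.5921 0.0558]
side FR [0.7163 0.0529]
side FL [ 0.7193 -0.0813]
[ 0.65192605 -0.01022435]
board [ 0.4406 -0.0947]
board [0.4495 0.0913]
board sd [ 0.4359 -0.0941]
board sd [0.4453 0.0896]
```

Request:
jog_arm:
  deltas:
    - [[-1,0,0,2,0],[-1,0,0,4,0],[-1,-1,-4,2,-0.03],[-1,-1,-5,0,-0.03],[-1,-1,-5,0,-0.03],[-1,-1,-5,0,-0.03],[-1,-0.7,-5,0,-0.03],[-1,-0.4,-4.5,0,-0.03]]
  force: 35

```text
time_s: 12.68
tcp_pos: [0.4702, 0.0332, 0.1246]
eef_rot: [180.0, -0.0, 177.4]
contact_force: [0.8, 0.5, -1.0]
gripper_width: 0.0297
gripper_force: 34.5
```

Request:
jog_arm:
  deltas:
    - [[-1,0,-3.7,0,0],[-1,0,0,-2,0],[-1,0,0,-1.5,0],[-1,0,0,0,0],[-1,0,0,0,0]]

```text
time_s: 13.3
tcp_pos: [0.4712, -0.0021, 0.09]
eef_rot: [180.0, 0.0, 177.5]
contact_force: [1.1, 0.6, -1.3]
gripper_width: 0.0299
gripper_force: 34.5
```

```bash
python3 - <<'E'
from h import *
s=r.get_state();print(s["time_s"],s["tcp_pos"],s["eef_rot"],s["contact_force"])
S=1.5625
a=cv2.resize(r.capture("scene"),(800,600),interpolation=cv2.INTER_CUBIC)[230:405,315:475];b=cv2.resize(r.capture("side"),(800,600),interpolation=cv2.INTER_CUBIC)[235:365,280:450]
A=cv2.resize(a,None,fx=2.25,fy=2.25,interpolation=cv2.INTER_CUBIC);B=cv2.resize(b,None,fx=2.5,fy=2.5,interpolation=cv2.INTER_CUBIC)
c=np.zeros((440,790,3),np.uint8);c[:A.shape[0],:A.shape[1]]=A;c[:B.shape[0],362:362+B.shape[1]]=B
cv2.imwrite("pics/m2.png",c)
E
```

```text
13.3 [ 0.4712095  -0.0020738   0.09003142] [1.79998648e+02 1.64082325e-02 1.77483904e+02] [ 1.14781649  0.57731939 -1.26912472]
```

View pics/m2.png

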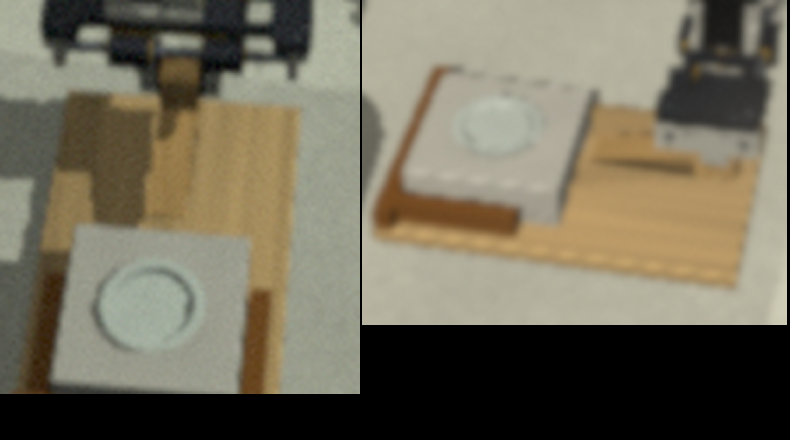

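The wedge is lined up with the mould: its tip is at about (168,215) against the edge middle at (162,232). I'll lower it onto the lane.

Request:
jog_arm:
  deltas:
    - [[-1,0,0,-1.5,0],[-1,0,0,-1,0],[-1,0,0,-0.3,0],[-1,0,0,-0.2,0],[-1,0,0,-0.1,0],[-1,0,0,0,0]]

```text
time_s: 14.15
tcp_pos: [0.471, -0.0022, 0.0601]
eef_rot: [-180.0, 0.0, 177.5]
contact_force: [-6.3, 0.9, 16.3]
gripper_width: 0.0303
gripper_force: 34.6
```

Request:
jog_arm:
  deltas:
    - [[-1,0,0,0.05,0],[-1,1,-0.05,0,0],[-1,1,-0.05,0,0],[-1,1,-0.05,0,0],[-1,0,0,0,0]]

```text
time_s: 14.78
tcp_pos: [0.5017, -0.0039, 0.0602]
eef_rot: [-180.0, 0.1, 177.5]
contact_force: [-1.4, -2.1, 6.0]
gripper_width: 0.0297
gripper_force: 34.7
```

Request:
jog_arm:
  deltas:
    - [[-1,0.3,0,0,0],[-1,0.3,-0.03,0,0],[-1,0,0,0,0]]

```text
time_s: 15.15
tcp_pos: [0.5064, -0.0044, 0.0602]
eef_rot: [-180.0, -0.0, 177.5]
contact_force: [-7.1, 0.5, 11.3]
gripper_width: 0.0299
gripper_force: 34.7
```

Request:
jog_arm:
  deltas:
    - [[-1,0.3,-0.02,0,0],[-1,0,0,0,0]]

```text
time_s: 15.4
tcp_pos: [0.5089, -0.0047, 0.0602]
eef_rot: [-180.0, -0.1, 177.5]
contact_force: [-8.7, 0.8, 12.6]
gripper_width: 0.0301
gripper_force: 34.7
```

Request:
jog_arm:
  deltas:
    - [[-1,0.3,-0.02,0,0],[-1,0,0,0,0]]

```text
time_s: 15.65
tcp_pos: [0.5098, -0.0052, 0.0601]
eef_rot: [-179.9, -0.3, 177.4]
contact_force: [-17.0, 2.8, 21.6]
gripper_width: 0.0297
gripper_force: 34.9
```

Request:
jog_arm:
  deltas:
    - [[-1,0,0,0.06,0],[-1,0.3,-0.01,0,0],[-1,0,0,0,0]]

```text
time_s: 16.02
tcp_pos: [0.5121, -0.0056, 0.0601]
eef_rot: [-179.9, -0.4, 177.4]
contact_force: [-15.8, 0.7, 18.0]
gripper_width: 0.0299
gripper_force: 34.9
```

Request:
jog_arm:
  deltas:
    - [[-1,0.3,-0.01,0,0],[-1,0,0,0,0]]

```text
time_s: 16.27
tcp_pos: [0.5142, -0.006, 0.0601]
eef_rot: [-179.9, -0.5, 177.4]
contact_force: [-18.8, -0.7, 19.7]
gripper_width: 0.0297
gripper_force: 35.0
```

```bash
cat > lift.py <<'E'
from h import *
from scipy.optimize import least_squares
s=r.get_state();print(s["time_s"],s["tcp_pos"].round(4),s["contact_force"].round(1))
yaw=np.radians(-2.7);u=np.array([np.cos(yaw),np.sin(yaw),0]);v=np.array([-u[1],u[0],0]);E=np.array([.591,-.008,.015])
R=np.c_[u,v,[0,0,1]]
D=[]
for n in("scene","side"):
    g0=cv2.cvtColor(cv2.resize(cv2.imread(f"pics/{n}0.png"),(512,384),interpolation=cv2.INTER_AREA),cv2.COLOR_BGR2GRAY)
    g1=cv2.cvtColor(np.mean([r.capture(n).astype(float) for _ in range(4)],0).astype(np.uint8),cv2.COLOR_BGR2GRAY)
    G=np.array([(a,b,.04) for a in np.linspace(0.005,.128,13) for b in np.linspace(-.063,.063,13)])
    P=G@R.T+E
    q=proj(n,P).astype(np.float32)
    m=np.zeros_like(g0);cv2.fillConvexPoly(m,cv2.convexHull(q.astype(np.int32)),255);m=cv2.dilate(m,np.ones((5,5)))
    f=cv2.goodFeaturesToTrack(g0,60,.02,3,mask=m)
    t,st,_=cv2.calcOpticalFlowPyrLK(g0,g1,f,None,winSize=(13,13),maxLevel=1)
    k=st.ravel()==1;f,t=f[k,0],t[k,0]
    X=np.array([np.r_[at(n,p,.055),.055] for p in f]);L=(X-E)@R
    D.append((n,L,t-f))
def res(p):
    o=[]
    for n,L,d in D:
        a=p[1];Q=L-[.13,0,0];c,s_=np.cos(a),np.sin(a)
        M=np.c_[c*Q[:,0]+s_*Q[:,2],Q[:,1]+p[2],-s_*Q[:,0]+c*Q[:,2]]+[.13+p[0],0,0]
        o.append((proj(n,M@R.T+E)-proj(n,L@R.T+E)-d).ravel())
    return np.concatenate(o)
f=least_squares(res,[0,0,0],loss="soft_l1",f_scale=.2,x_scale=[.001,.01,.001])
print("shift x,y mm",f.x[[0,2]]*1e3,"lift mm",130*np.sin(f.x[1]),"rms px",np.median(abs(f.fun)),[len(d[1]) for d in D])
E
python3 lift.py
```

```text
16.275 [ 0.5142 -0.006   0.0601] [-18.8  -0.7  19.7]
shift x,y mm [ 1.60766333 -0.32811984] lift mm -1.1007986176950473 rms px 0.39046357073264915 [30, 31]
```

Request:
jog_arm:
  deltas:
    - [[-1,0.3,-0.01,0.05,0],[-1,0.3,-0.01,0,0],[-1,0,0,0,0]]

```text
time_s: 17.05
tcp_pos: [0.5211, -0.006, 0.0601]
eef_rot: [-179.9, -0.4, 177.4]
contact_force: [-14.0, -0.4, 11.8]
gripper_width: 0.0299
gripper_force: 35.0
```

Request:
jog_arm:
  deltas:
    - [[-1,0.3,-0.01,0,0],[-1,0.3,-0.01,0,0],[-1,0,0,0,0]]

```text
time_s: 17.42
tcp_pos: [0.5271, -0.0062, 0.0601]
eef_rot: [-179.9, -0.4, 177.4]
contact_force: [-13.5, 0.1, 10.3]
gripper_width: 0.0299
gripper_force: 35.0
```

```bash
python3 lift.py
```

```text
17.425 [ 0.5271 -0.0062  0.0601] [-13.5   0.1  10.3]
shift x,y mm [1.18421464 0.15914725] lift mm 0.669967556446087 rms px 0.41488364381213216 [30, 31]
```

Request:
jog_arm:
  deltas:
    - [[-1,0.3,-0.01,0,0],[-1,0.3,-0.01,0,0],[-1,0.2,-0.01,0,0],[-1,0,0,0,0],[-1,0,0,0,0]]

```text
time_s: 18.45
tcp_pos: [0.535, -0.0065, 0.0601]
eef_rot: [-179.9, -0.4, 177.4]
contact_force: [-14.9, -0.0, 10.5]
gripper_width: 0.03
gripper_force: 35.0
```

```bash
python3 lift.py;python3 - <<'E'
from h import *
o=[]
a=cv2.resize(r.capture("scene"),(800,600),interpolation=cv2.INTER_CUBIC)[200:435,200:475];b=cv2.resize(r.capture("side"),(800,600),interpolation=cv2.INTER_CUBIC)[245:365,280:450]
A=cv2.resize(a,None,fx=1.5,fy=1.5);B=cv2.resize(b,None,fx=2.2,fy=2.2,interpolation=cv2.INTER_CUBIC)
C=cv2.resize(cv2.imread("pics/side0.png")[245:365,280:450],None,fx=2.2,fy=2.2,interpolation=cv2.INTER_CUBIC)
c=np.zeros((540,790,3),np.uint8);c[:A.shape[0],:A.shape[1]]=A;c[:264,414:788]=B;c[266:530,414:788]=C
cv2.imwrite("pics/m3.png",c)
E
```

```text
18.45 [ 0.535  -0.0065  0.0601] [-14.9  -0.   10.5]
shift x,y mm [1.41246091 0.10753151] lift mm 2.6802081044318147 rms px 0.4256104518560164 [30, 30]
```

```bash
python3 -c "
from plant import r
s=r.get_state();print(s['time_s'],s['tcp_pos'],s['contact_force'],s['gripper_force']);print(r.close_job())"
```

```text
18.95 [ 0.53501829 -0.00646504  0.06012057] [-13.18725421  -0.09940677  11.73114549] 34.97947454452515
the job is handed in; nothing more can be done
None
```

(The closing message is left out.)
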